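# Set out the tasting row by age of rind

## Task

Set out the tasting row: move the four round cheeses from the blue tray to the slate discs of the wooden board, one to a disc, in order of age, from the palest (youngest) on the disc next to the handle to the darkest (oldest) at the far end. Set each one down gently, upright and centred on its disc, without dropping it or tipping it over. Leave the grey ash-coated pyramid cheese and the brush where they are.

Things in the scene. Friction and masses are not known exactly. Their poses are not given: they have to be found in the camera images.
- cheese_ivory: small round cheese (the youngest: ivory-white rind, palest), an upright firm disc 60 mm across, 40 mm high, 60 to 150 g; origin at the centre of its underside, z up. All four start, with the ash cheese, apart in two staggered rows along the long side of the blue tray; across the rows at least 45 mm is free beside each.
- cheese_straw: small round cheese (second youngest: straw-yellow rind), an upright firm disc 58 mm across, 38 mm high, 60 to 150 g; origin at the centre of its underside, z up. Starts in the blue tray: fixed, slatted, 400 x 300 mm, floor 8 mm above the table, walls 50 mm high, long side pointing away from the robot (along world x) within 10 degrees.
- cheese_orange: small round cheese (second oldest: orange-ochre rind), an upright firm disc 55 mm across, 36 mm high, 60 to 150 g; origin at the centre of its underside, z up. Starts in the blue tray.
- cheese_brown: small round cheese (the oldest: dark brown rind), an upright firm disc 52 mm across, 34 mm high, 60 to 150 g; origin at the centre of its underside, z up. Starts in the blue tray.
- disc_first: round dark slate disc, 66 mm across, place 1 of 4 in a straight row on the fixed wooden tasting board (1 brass stud at each edge beside it, next to the board's handle). Origin: centre of its underside, 18 mm above the table, z up; top face 2 mm higher. Disc pitch 78 mm; x runs along the row, away from the handle. The board is 112 mm wide, 18 mm thick, at almost any yaw.
- disc_second: round dark slate disc, 66 mm across, place 2 of 4 in a straight row on the fixed wooden tasting board (2 brass studs at each edge beside it). Origin: centre of its underside, 18 mm above the table, z up; top face 2 mm higher. Axes as for the first disc.
- disc_third: round dark slate disc, 66 mm across, place 3 of 4 in a straight row on the fixed wooden tasting board (3 brass studs at each edge beside it). Origin: centre of its underside, 18 mm above the table, z up; top face 2 mm higher. Axes as for the first disc.
- disc_fourth: round dark slate disc, 66 mm across, place 4 of 4 in a straight row on the fixed wooden tasting board (4 brass studs at each edge beside it, the end away from the handle). Origin: centre of its underside, 18 mm above the table, z up; top face 2 mm higher. Axes as for the first disc.
- ash_cheese: bystander: grey ash-coated cheese shaped as a truncated pyramid, 55 mm wide at the foot, 44 mm high, loose in the same blue tray; origin at the centre of its underside. Not part of the row.
- brush: bystander: rind brush with orange handle, 190 mm long, lying on the table between the tray and the board; origin under its middle, x along its length.
Mind the look-alikes: they are no part of the job. What is shaped like the cheese_straw but green is not meant.

How it is judged:
At the end, for the whole second after the job is handed in: Each of the four cheeses stands upright (within 6 degrees), at rest, on the face of its own disc, centre within 12 mm of the disc's centre: ivory on the first disc (next to the handle), straw on the second, orange on the third, brown on the fourth (horizontal distance between cheese_ivory and disc_first below 0.012 m and z of cheese_ivory in the frame of disc_first between -0.001 and 0.006 m and angle between each of cheese_ivory, cheese_straw, cheese_orange, cheese_brown's own z axis and vertical below 0.1 rad and linear speed of each of cheese_ivory, cheese_straw, cheese_orange, cheese_brown below 0.02 m/s and horizontal distance between cheese_straw and disc_second below 0.012 m and z of cheese_straw in the frame of disc_second between -0.001 and 0.006 m and horizontal distance between cheese_orange and disc_third below 0.012 m and z of cheese_orange in the frame of disc_third between -0.001 and 0.006 m and horizontal distance between cheese_brown and disc_fourth below 0.012 m and z of cheese_brown in the frame of disc_fourth between -0.001 and 0.006 m); the robot touches nothing.
It fails at once if a cheese of the row is tipped over (more than 35 degrees) (angle between any of cheese_ivory, cheese_straw, cheese_orange, cheese_brown's own z axis and vertical above 0.61 rad).
It fails at once if a cheese is pressed hard onto a disc (more than 60 N) (contact force between any of cheese_ivory, cheese_straw, cheese_orange, cheese_brown and disc_first above 60 N or contact force between any of cheese_ivory, cheese_straw, cheese_orange, cheese_brown and disc_second above 60 N or contact force between any of cheese_ivory, cheese_straw, cheese_orange, cheese_brown and disc_third above 60 N or contact force between any of cheese_ivory, cheese_straw, cheese_orange, cheese_brown and disc_fourth above 60 N).
It fails at once if a cheese is dropped: let go with its underside more than 50 mm above the table (30 mm above the discs) ((height (world z) of cheese_ivory above 0.05 m and contact force between cheese_ivory and the fingers below 0.2 N) or (height (world z) of cheese_straw above 0.05 m and contact force between cheese_straw and the fingers below 0.2 N) or (height (world z) of cheese_orange above 0.05 m and contact force between cheese_orange and the fingers below 0.2 N) or (height (world z) of cheese_brown above 0.05 m and contact force between cheese_brown and the fingers below 0.2 N)).
It fails at once if the ash cheese is moved (more than 25 mm) (distance of ash_cheese from where it was at the start of the episode above 0.025 m).
It fails at once if the brush is moved (more than 25 mm) (distance of brush from where it was at the start of the episode above 0.025 m).
It also fails if it takes over 93 s, if anything falls off the work surface, if the arm or the gripper's body presses on something with over 40 N, if the wrist force passes 120 N, or if a joint passes its speed limit or range.

## Robot

A 7-joint arm with a two-finger parallel gripper is mounted at the origin on the work surface. World frame = base frame: x ahead of the robot, y to its left, z up, the work surface at z = 0. Lengths are in m, angles in rad, forces in N, time in s.
With the tool pointing down it reaches from about 0.4 to 0.85 m from the base axis. Payload 10.4 kg.
Tool frame: the origin (TCP) lies at the very end of the fingers, on their centre line; the grasp point (between the pads) lies r.tcp_to_grasp behind it (r.tcp_to_grasp is the distance from the TCP to the grasp point, in m); z points along the fingers, y is the line along which they close (so a half turn about z gives the same grasp; the last joint's range is limited). The gripper opens to 87 mm and grips with 3 to 60 N. Pads are 19 mm wide; open, the fingers measure 117 mm over their backs; the gripper's body (75 mm by 190 mm) begins 51 mm behind the grasp point.
Start: joints at [1.133, 0.332, -0.065, 1.46, 0.022, 1.35, -0.088], TCP at [0.252, -0.572, 0.223] pointing down, gripper open.
Joint ranges: [-2.6, 2.6], [-0.5, 2.12], [-1.47, 1.34], [0.16, 2.42], [-1.27, 4.41], [0.06, 2.06], [-2.6, 2.6]. Speed limits (rad/s): [2.22, 2.22, 2.79, 2.79, 3.14, 3.14, 3.14].

## Interface

Orientations are given as a unit quaternion [x, y, z, w].
In Python, from bench import monitor, cams, ticket, r gives the robot as it stands.
- The arm moves only by the shell command python3 -m crank 'ROWS' [OPENING] [FORCE]. ROWS is a JSON object whose one key "steps" holds a list of rows, each a list of 2 entries, a list of its own where there are three numbers: the shift along the world's x, y, z in units of 25 mm (1.0 is 25 mm), then the turn, a rotation vector about the world's x, y, z in units of 5 degrees (1.0 is 5 degrees). In form: {"steps": [[[x, y, z], [ax, ay, az]], ...]}. A call has 1 to 10 rows; each row shifts and turns the commanded pose from where the row before left it; what a row does not reach is not made up. A row lasts 1/12 s, in which the tool goes at most 41.7 mm and 7.16 degrees, less where a joint would pass 70% of its speed; a pose out of reach is approached as far as the arm can. A call is refused whole if a number of a shift passes 1 or a number of a turn 1, either way. A call with a gripper value outside its range is refused whole. OPENING is the finger opening in mm, from 0 to 87, set as the call begins (- or left out, the last holds). The fingers move at their own pace and stop on an object; FORCE is the grip in N (left out, the last holds). Time passes only in rows, so rows that do not move let the fingers close. It gives the time, the measured TCP pose, the force, the opening and the grip force at its end, in the units of the state.
- monitor.read_state(): the state, without advancing time (a new reading comes with each control period).
- cams.camera(name): name is "scene" or "top" or "wrist"; returns a dict with "pixels" (384x512x3 uint8, blue, green, red), "z_map" (384x512 float32, m along the optical axis (not along the pixel's ray), 0 where there is no reading), "vfov" (degrees; the focal length in pixels is half the picture's height over the tangent of half this angle, whatever the lens; pixels are square), "cx", "cy" (the principal point, pixels), "T" (4x4, takes a point from camera to world coordinates). Camera axes: x right, y up, looking along -z (the intrinsics and any distortion apply to the point x, -y, -z); pixel columns grow to the right and rows downward; lengths in m; the calibration is good to about 2 mm. A picture is of the moment at which its call begins.
- ticket.close_job(): hands the job in; it is judged then, once.
The state is a dict: "time": time; "joint_positions": joint angles; "joint_vel": joint speeds; "joint_torque": joint torques, N m; "ee_pos": TCP position; "eef_rot": TCP orientation; "ft_force": force on the tool from outside, world axes, zero at the start; "torque": the same for the moment, N m; "width": finger opening in m; "grip_force": force on a finger pad.
Only numpy, scipy, OpenCV 4.12 (cv2) and the standard library are available. Lean on these libraries where they do the work, as an engineer would, in place of code of your own. Each camera call takes 0.05 s, during which the arm holds its last target. There are 200 camera calls.

## Working session

There is one attempt and no reset: what is moved stays moved. The work goes in short steps, Python scripts to look and compute and a shell command to move; the robot and the scene stay as the last step left them, time stands still between calls to the robot, and variables do not carry over. Pictures are saved under pics/ and viewed, at most 14 in all, crops included, and the job is handed in when it is done.

```bash
ls; mkdir -p pics
cat > h.py <<'E'
import numpy as np, cv2
from bench import monitor, cams, ticket, r
def K(c):
    h,w=c["pixels"].shape[:2]; f=h/2/np.tan(np.radians(c["vfov"])/2); return f
def ray(c,u,v):
    f=K(c); T=np.array(c["T"]); d=np.array([(u-c["cx"])/f,-(v-c["cy"])/f,-1.0]); return T[:3,3],T[:3,:3]@d
def at_z(c,u,v,z):
    o,d=ray(c,u,v); return o+d*(z-o[2])/d[2]
def dep(c,u,v):
    o,d=ray(c,u,v); return o+d*c["z_map"][int(round(v)),int(round(u))]
E
python3 - <<'E'
from h import *
for n in("top","scene"):
    c=cams.camera(n); cv2.imwrite(f"pics/{n}0.png",c["pixels"]); np.savez(f"pics/{n}0.npz",**c)
    print(n,{k:v for k,v in c.items() if k not in("pixels","z_map")},K(c))
print(monitor.read_state(),r.tcp_to_grasp)
E
```

```text
pics
top {'vfov': 55.021990212898714, 'cx': 256.66825256204385, 'cy': 192.39575754407653, 'T': array([[-0.00414538,  0.98504347, -0.17225612,  0.38119689],
       [-0.9999684 , -0.0029148 ,  0.00739625,  0.0495907 ],
       [ 0.00678354,  0.17228134,  0.98502443,  1.05415723],
       [ 0.        ,  0.        ,  0.        ,  1.        ]])} 368.65582286671537
scene {'vfov': 46.572651091389986, 'cx': 257.4552851071159, 'cy': 190.06184702696507, 'T': array([[-0.66146842, -0.49232683,  0.56575067,  1.3384524 ],
       [ 0.74970066, -0.45439799,  0.48111474,  0.70164917],
       [ 0.02021027,  0.74238586,  0.66966767,  0.99772432],
       [ 0.        ,  0.        ,  0.        ,  1.        ]])} 446.11205860095237
{'time': 0.1, 'joint_positions': array([ 1.13342028,  0.33278376, -0.06470941,  1.46087239,  0.0216126 ,
        1.34989674, -0.08848372]), 'joint_vel': array([-0.00012451, -0.00252398, -0.00090622, -0.00365695, -0.00029741,
        0.00049712,  0.00076734]), 'joint_torque': array([ 1.96310437e-03, -6.24544072e+01,  2.48246040e-02, -3.90717852e+01,
       -6.15072926e-02,  3.64732090e-02,  5.97091434e-05]), 'ee_pos': array([ 0.25172128, -0.57168276,  0.2218419 ]), 'eef_rot': array([ 9.78566987e-01,  2.05927782e-01, -1.62959345e-04, -6.10762592e-04]), 'ft_force': array([-0.37022045, -0.37374429,  0.02313789]), 'torque': array([-0.04574384, -0.00508811, -0.01349374]), 'grip_force': 0.0, 'width': 0.0867648951012926} 0.0187
```

View pics/top0.png

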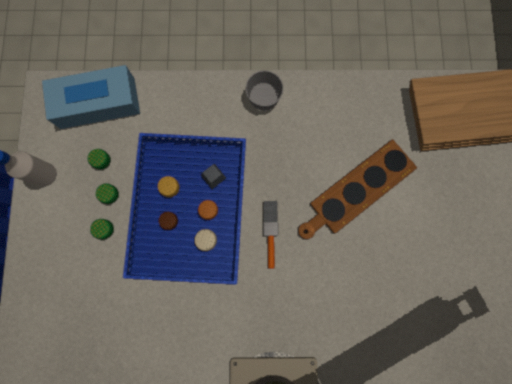

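View pics/scene0.png

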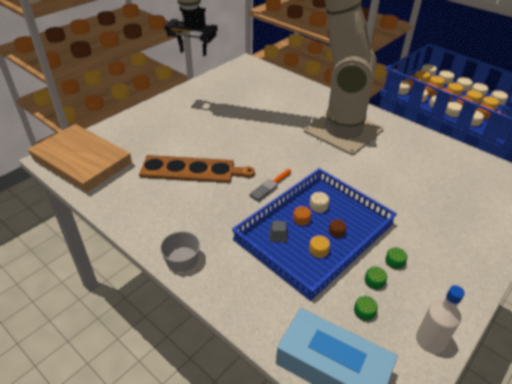

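The top view shows straw (168,186), brown (168,220), orange (208,209), ivory (206,240) and ash (213,176). The discs run from the handle end: (333,210), (354,193), (375,177), (396,160). I'll refine these from both views.

```bash
cat >> h.py <<'E'
def tri(obs):
    A=np.zeros((3,3)); b=np.zeros(3)
    for c,u,v in obs:
        o,d=ray(c,u,v); d=d/np.linalg.norm(d); P=np.eye(3)-np.outer(d,d); A+=P; b+=P@o
    p=np.linalg.solve(A,b)
    res=[np.linalg.norm(np.cross(p-ray(c,u,v)[0],ray(c,u,v)[1]/np.linalg.norm(ray(c,u,v)[1]))) for c,u,v in obs]
    return p,max(res)
def cloud(c):
    h,w=c["z_map"].shape; f=K(c); u,v=np.meshgrid(np.arange(w),np.arange(h)); z=c["z_map"]
    p=np.stack([(u-c["cx"])/f*z,-(v-c["cy"])/f*z,-z],-1); T=np.array(c["T"]); return p@T[:3,:3].T+T[:3,3]
E
python3 - <<'E'
from h import *
t=np.load("pics/top0.npz"); s=np.load("pics/scene0.npz")
for n,c,box in(("top",t,(120,125,310,165)),("top",t,(290,130,130,110)),("scene",s,(225,165,175,130)),("scene",s,(135,145,125,50))):pass
a=cv2.resize(t["pixels"][140:270,125:255],None,fx=4.5,fy=4.5,interpolation=cv2.INTER_CUBIC)
cv2.imwrite("pics/t_tray.png",a)
b=cv2.resize(t["pixels"][135:245,295:420],None,fx=5,fy=5,interpolation=cv2.INTER_CUBIC); cv2.imwrite("pics/t_board.png",b)
P=cloud(t)
for n,u,v in(("straw",168,186),("brown",168,220),("orange",208,209),("ivory",206,240),("ash",213,175),("d1",333,210),("d2",354,193),("d3",375,177),("d4",396,160),("table",300,290),("traywall",190,136),("green",98,159)):
    q=P[v-2:v+3,u-2:u+3].reshape(-1,3); print(n,np.median(q,0).round(4),q[:,2].std().round(4))
# contours of top faces by height
for n,u,v,hz in(("straw",168,186,.046),("brown",168,220,.042),("orange",208,209,.044),("ivory",206,240,.048)):
    m=(P[...,2]>hz-.010).astype(np.uint8); m[:v-18]=0;m[v+18:]=0;m[:,:u-18]=0;m[:,u+18:]=0
    k,l,st,ce=cv2.connectedComponentsWithStats(m); i=l[v,u]; q=P[l==i]; print(n,ce[i],st[i],q.mean(0).round(4),np.median(q[:,2]),np.ptp(q,0))
    # dark discs
g=cv2.cvtColor(t["pixels"],cv2.COLOR_BGR2GRAY)
for u,v in((333,210),(354,193),(375,177),(396,160)):
    m=(g<55).astype(np.uint8); k,l,st,ce=cv2.connectedComponentsWithStats(m); i=l[v,u]; print(ce[i],st[i],at_z(t,*ce[i],.02).round(4))
E
```

```text
straw [0.5761 0.2879 0.0478] 0.0017
brown [0.4818 0.2855 0.0439] 0.0016
orange [0.5116 0.1761 0.0458] 0.1976
ivory [0.4267 0.1796 0.0494] 0.0019
ash [0.6056 0.1631 0.0538] 0.0015
d1 [ 0.5107 -0.1738  0.0216] 0.002
d2 [ 0.5591 -0.2352  0.0221] 0.002
d3 [ 0.6055 -0.298   0.0219] 0.0021
d4 [ 0.6554 -0.3614  0.0224] 0.0016
table [ 0.2903 -0.0773  0.0017] 0.0016
traywall [0.7192 0.2331 0.0505] 0.0229
green [0.6555 0.4899 0.0398] 0.1988
straw [167.4        185.92727273] [157 176  21  21 330] [0.5759 0.2894 0.0494] 0.04670903308372465 [0.22413986 0.27026387 1.01800985]
brown [167.25179856 220.38129496] [158 211  20  19 278] [0.4802 0.2861 0.0497] 0.042879765774093026 [0.12554855 0.26417827 1.0221544 ]
orange [207.23920266 209.31229236] [198 200  20  20 301] [0.5101 0.1775 0.0512] 0.04484754600631935 [0.15656336 0.1548272  1.02014457]
ivory [204.83914209 239.65683646] [194 229  22  22 373] [0.4276 0.1825 0.0512] 0.04901357722734723 [0.07576621 0.16345373 1.01576564]
[332.94799054 209.4822695 ] [322 198  23  24 423] [ 0.5123 -0.1738  0.02  ]
[353.78313253 192.87228916] [342 182  24  23 415] [ 0.5598 -0.2352  0.02  ]
[374.65185185 176.55308642] [363 166  24  22 405] [ 0.6073 -0.2977  0.02  ]
[394.9751861  160.40694789] [384 150  23  22 403] [ 0.655  -0.3596  0.02  ]
```

View pics/t_tray.png

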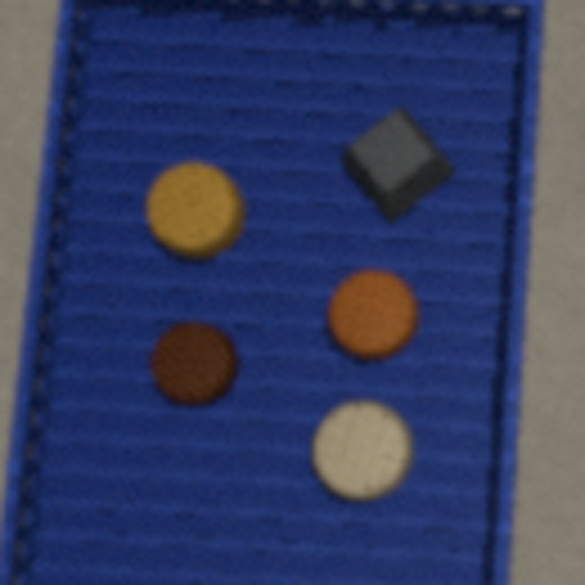

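View pics/t_board.png

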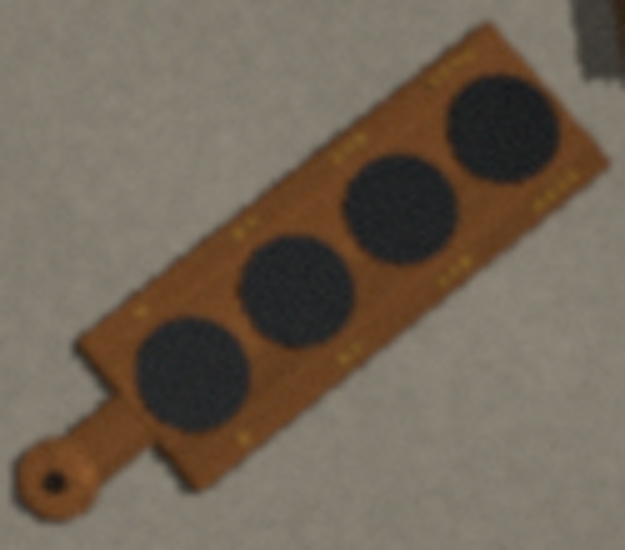

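Board pitch measures 78 mm and the heights match the spec; the studs run from 1 at the handle to 4 at the far end. Next I move over the tray.

```bash
S='[[0.8,1,0],[0,0,-0.48]]'; python3 -m crank '{"steps": [[[0.8,1,0],[0,0,-0.48]],[[0.8,1,0],[0,0,-0.48]],[[0.8,1,0],[0,0,-0.48]],[[0.8,1,0],[0,0,-0.48]],[[0.8,1,0],[0,0,-0.48]],[[0.8,1,0],[0,0,-0.48]],[[0.8,1,0],[0,0,-0.48]],[[0.8,1,0],[0,0,-0.48]],[[0.8,1,0],[0,0,-0.48]],[[0.8,1,0],[0,0,-0.48]]]}' 87 20
python3 -m crank '{"steps": [[[0,1,0],[0,0,0]],[[0,1,0],[0,0,0]],[[0,1,0],[0,0,0]],[[0,1,0],[0,0,0]],[[0,1,0],[0,0,0]],[[0,1,0],[0,0,0]],[[0,1,0],[0,0,0]],[[0,1,0],[0,0,0]],[[0,1,0],[0,0,0]],[[0,1,0],[0,0,0]]]}'
```

```text
time: 0.93
ee_pos: [0.4524, -0.3206, 0.2223]
eef_rot: [1.0, -0.003, -0.0, -0.0]
ft_force: [-0.1, -0.7, 0.1]
width: 0.0871
grip_force: 0.0
time: 1.77
ee_pos: [0.4515, -0.0708, 0.2224]
eef_rot: [1.0, -0.002, -0.0, 0.0]
ft_force: [2.0, -0.0, -0.3]
width: 0.0872
grip_force: 0.0
```

```bash
python3 -m crank '{"steps": [[[0,1,0],[0,0,0]],[[0,1,0],[0,0,0]],[[0,1,0],[0,0,0]],[[0,1,0],[0,0,0]],[[0,1,0],[0,0,0]],[[0,1,0],[0,0,0]],[[0,1,0],[0,0,0]],[[0,1,0],[0,0,0]],[[0,1,0],[0,0,0]],[[0,1,0],[0,0,0]]]}'
python3 -m crank '{"steps": [[[0,0.5,0],[0,0,0]],[[0,0,0],[0,0,0]],[[0,0,0],[0,0,0]]]}'
python3 - <<'E'
from h import *
c=cams.camera("wrist"); cv2.imwrite("pics/w1.png",c["pixels"]); np.savez("pics/w1.npz",**c); print(c["T"].round(3),K(c)); print(monitor.read_state()["joint_positions"].round(2))
E
```

```text
time: 2.6
ee_pos: [0.4516, 0.1791, 0.2224]
eef_rot: [1.0, -0.002, -0.0, 0.0]
ft_force: [-0.5, 1.4, 0.2]
width: 0.0871
grip_force: 0.0
time: 2.85
ee_pos: [0.4516, 0.1906, 0.2222]
eef_rot: [1.0, -0.001, -0.0, 0.0]
ft_force: [-0.2, -0.6, 0.0]
width: 0.0872
grip_force: 0.0
[[-0.003  0.964  0.268  0.524]
 [-1.    -0.004  0.     0.191]
 [ 0.001 -0.268  0.964  0.384]
 [ 0.     0.     0.     1.   ]] 325.0001509351552
[ 0.21  0.09 -0.73  1.77  0.06  1.3  -2.11]
```

View pics/w1.png

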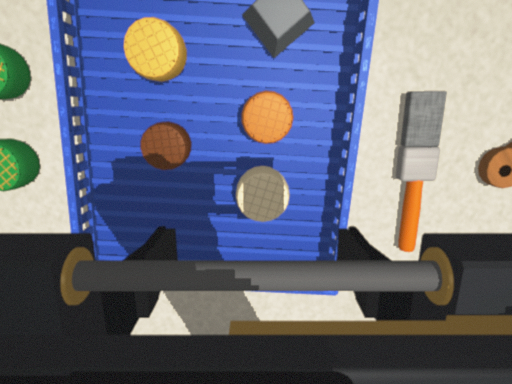

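Wrist view: straw top ≈(152,46), orange (267,117), brown (165,144), ivory (263,193). I'll triangulate these against the top view.

Run:
```python
from h import *
t=np.load("pics/top0.npz"); w=np.load("pics/w1.npz"); s=np.load("pics/scene0.npz")
P=cloud(w)
for n,a,b,h in(("straw",(167.9,186.4),(152,46),.046),("brown",(168.1,220.7),(165,144),.042),("orange",(207.7,209.6),(267,117),.044),("ivory",(205.4,240),(263,193),.048)):
    p,e=tri([(t,*a),(w,*b)]); print(n,p.round(4),e.round(4),"top",at_z(t,*a,h)[:2].round(4),"wr",at_z(w,*b,h)[:2].round(4),end=" ")
    v,u=b[1],b[0]; m=(np.abs(P[...,2]-h)<.005).astype(np.uint8)
    yy,xx=np.mgrid[:384,:512]; m[(xx-u)**2+(yy-v)**2>40**2]=0
    q=P[m>0]; q=q[np.hypot(*(q[:,:2]-at_z(w,*b,h)[:2]).T)<.034]
    pts=(q[:,:2]*1e4).astype(np.float32); (c,r_)=cv2.minEnclosingCircle(pts); print("cloud",q.mean(0).round(4),"circ",np.round(c,1),r_)
c=cv2.resize(w["pixels"][0:225,110:310],None,fx=2.6,fy=2.6,interpolation=cv2.INTER_CUBIC); cv2.imwrite("pics/w1c.png",c)
```

```text
straw [0.578  0.2912 0.0391] 0.0016 top [0.5751 0.2887] wr [0.5783 0.2901] cloud [0.5773 0.2908 0.0451] circ [5774.1 2917.7] 277.96746826171875
brown [0.4821 0.2909 0.0223] 0.0008 top [0.48   0.2855] wr [0.4845 0.2861] cloud [0.4822 0.2886 0.041 ] circ [4815.2 2893.6] 248.75440979003906
orange [0.5115 0.179  0.0315] 0.0003 top [0.5101 0.1772] wr [0.5117 0.1796] cloud [0.5118 0.1796 0.0431] circ [5111.5 1795.1] 263.0477600097656
ivory [0.4277 0.1835 0.0301] 0.0002 top [0.4267 0.1814] wr [0.4326 0.1836] cloud [0.4289 0.1844 0.0471] circ [4275.9 1844.7] 286.195556640625
```

View pics/w1c.png

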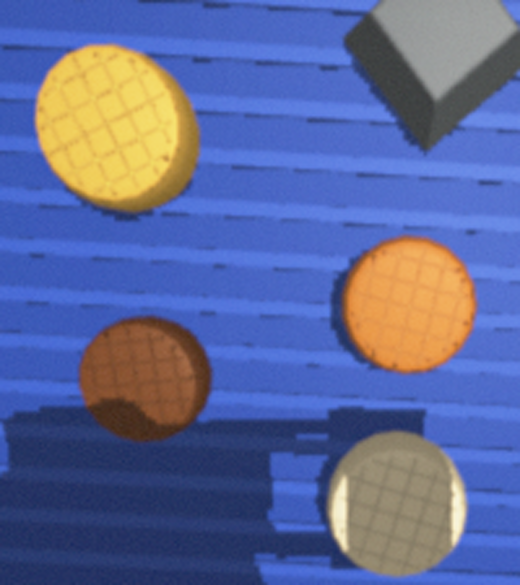

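```bash
python3 -m crank '{"steps": [[[-0.5,-0.14,-1],[0,0,0]],[[-0.46,-0.14,-1],[0,0,0]],[[0,0,-1],[0,0,0]],[[0,0,-1],[0,0,0]],[[0,0,-1],[0,0,0]],[[0,0,-1],[0,0,0]],[[0,0,-1],[0,0,0]],[[0,0,-0.6],[0,0,0]],[[0,0,-0.4],[0,0,0]],[[0,0,-0.32],[0,0,0]]]}'
python3 -m crank '{"steps": [[[0,0,0],[0,0,0]],[[0,0,0],[0,0,0]]]}'
python3 - <<'E'
from h import *
c=cams.camera("wrist"); cv2.imwrite("pics/w2.png",c["pixels"])
E
```

```text
time: 3.73
ee_pos: [0.4279, 0.1822, 0.0137]
eef_rot: [1.0, -0.003, -0.0, 0.0]
ft_force: [-0.8, -0.3, 1.1]
width: 0.0872
grip_force: 0.0
time: 3.9
ee_pos: [0.4283, 0.1832, 0.015]
eef_rot: [1.0, -0.002, 0.0, 0.0]
ft_force: [-0.0, 0.8, 0.0]
width: 0.0871
grip_force: 0.0
```

View pics/w2.png

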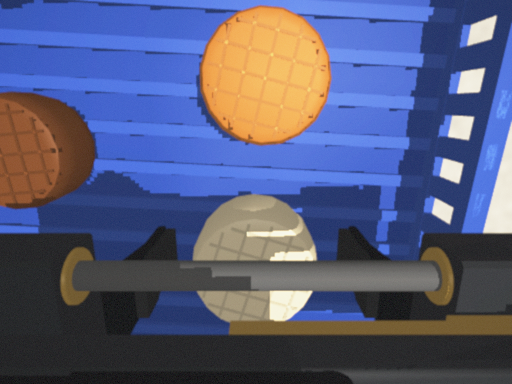

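The ivory cheese sits midway between the fingers (column 255), so I close.

```bash
python3 -m crank '{"steps": [[[0,0,0],[0,0,0]],[[0,0,0],[0,0,0]],[[0,0,0],[0,0,0]],[[0,0,0],[0,0,0]],[[0,0,0],[0,0,0]],[[0,0,0],[0,0,0]]]}' 45 15
python3 -m crank '{"steps": [[[0,0,0.3],[0,0,0]],[[0,0,0.5],[0,0,0]],[[0,0,0.8],[0,0,0]],[[0,0,1],[0,0,0]],[[0,0,1],[0,0,0]],[[0,0,1],[0,0,0]]]}'
python3 - <<'E'
from h import *
c=cams.camera("wrist"); cv2.imwrite("pics/w3.png",c["pixels"]); np.savez("pics/w3.npz",**c); s=monitor.read_state(); print(s["ee_pos"])
P=cloud(c)-s["ee_pos"]; m=(np.abs(P[...,0])<.05)&(np.abs(P[...,1])<.034)&(P[...,2]>.015)&(P[...,2]<.05)
q=P[m]; h,e=np.histogram(q[:,2],35); print(h,e[0].round(3),e[-1].round(3)); q=q[(q[:,2]>.028)&(q[:,2]<.037)]; print(q[:,:2].min(0),q[:,:2].max(0))
E
```

```text
time: 4.45
ee_pos: [0.428, 0.1836, 0.0147]
eef_rot: [1.0, -0.002, 0.0, 0.0]
ft_force: [-1.0, -0.7, 2.1]
width: 0.0598
grip_force: 15.0
time: 4.95
ee_pos: [0.4276, 0.1838, 0.1318]
eef_rot: [1.0, -0.002, 0.0, -0.0]
ft_force: [0.8, -0.4, -1.7]
width: 0.0595
grip_force: 15.0
[0.42984864 0.18504859 0.13635639]
[ 104  139  146  157  160  170  143  159  247  262  312  748 2802 2695
  323   29   16   14   12   17   18   18   23   18   23   32   27   57
  285  257   43   18   30   36   37] 0.015 0.05
[-0.02563104 -0.03387117] [0.02311066 0.03392933]
```

View pics/w3.png

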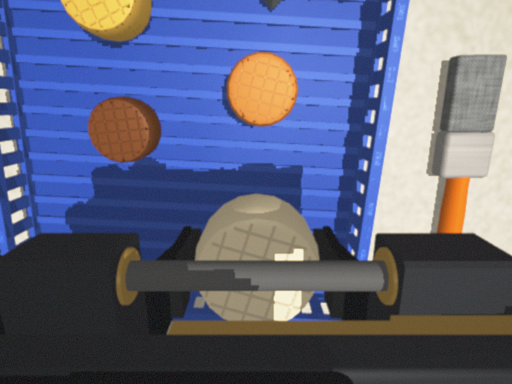

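Held: opening 59.5 mm and straight. Now to the first disc, turning the grip across the row.

```bash
python3 -m crank '{"steps": [[[0.23,-0.95,0],[0,0,-0.7]],[[0.23,-0.95,0],[0,0,-0.7]],[[0.23,-0.95,0],[0,0,-0.7]],[[0.23,-0.95,0],[0,0,-0.7]],[[0.23,-0.95,0],[0,0,-0.7]],[[0.23,-0.95,0],[0,0,-0.7]],[[0.23,-0.95,0],[0,0,-0.7]],[[0.23,-0.95,0],[0,0,-0.7]],[[0.23,-0.95,0],[0,0,-0.7]],[[0.23,-0.95,0],[0,0,-0.7]]]}'
python3 -m crank '{"steps": [[[0.23,-0.95,0],[0,0,-0.7]],[[0.23,-0.95,0],[0,0,-0.7]],[[0.23,-0.95,0],[0,0,-0.7]],[[0.23,-0.95,0],[0,0,-0.7]],[[0.23,-0.95,0],[0,0,-0.7]],[[0,0,0],[0,0,0]],[[0,0,0],[0,0,0]],[[0,0,0],[0,0,0]],[[0,0,0],[0,0,0]]]}'
python3 - <<'E'
from h import *
c=cams.camera("wrist"); cv2.imwrite("pics/w4.png",c["pixels"]); np.savez("pics/w4.npz",**c); s=monitor.read_state(); print(s["ee_pos"],s["joint_positions"].round(2))
g=cv2.cvtColor(c["pixels"],cv2.COLOR_BGR2GRAY)
P=cloud(c); m=((g<70)&(np.abs(P[...,2]-.02)<.01)).astype(np.uint8); m=cv2.morphologyEx(m,cv2.MORPH_CLOSE,np.ones((5,5)))
k,l,st,ce=cv2.connectedComponentsWithStats(m)
for i in range(1,k):
    if st[i,4]>300: print(ce[i].round(1),st[i],at_z(c,*ce[i],.02).round(4),P[l==i].mean(0).round(4))
E
```

```text
time: 5.83
ee_pos: [0.4856, -0.055, 0.1306]
eef_rot: [0.953, -0.304, 0.0, -0.0]
ft_force: [1.0, -0.1, -1.0]
width: 0.0596
grip_force: 15.0
time: 6.58
ee_pos: [0.5142, -0.1717, 0.1297]
eef_rot: [0.896, -0.443, -0.0, -0.0]
ft_force: [-0.1, 0.6, -0.9]
width: 0.06
grip_force: 15.0
[ 0.5142357  -0.17168082  0.12972248] [ 0.56  0.25 -0.37  1.78  0.1   1.13 -2.33]
[260.2  15.8] [ 217    0   85   39 2476] [ 0.5948 -0.2827  0.02  ] [ 0.5946 -0.2824  0.0215]
[260.1  97.8] [ 220   56   81   85 5393] [ 0.5589 -0.2358  0.02  ] [ 0.5587 -0.2355  0.0205]
[263.1 187.6] [ 198  155  125   78 3510] [ 0.5117 -0.1785  0.02  ] [ 0.5115 -0.1784  0.0202]
```

View pics/w4.png

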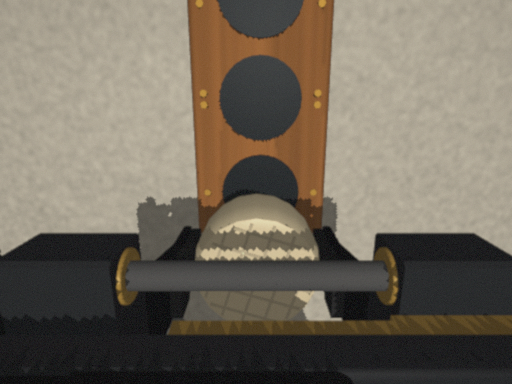

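Second disc at (260,98) gives (0.5588,-0.2357), agreeing with the top view to 1 mm. Next I check where the held cheese sits relative to the TCP along the row.

```bash
cat >> h.py <<'E'
def held(c,tcp,yaw,R):
    P=cloud(c)-tcp; d=np.array([np.cos(yaw),np.sin(yaw)]); n=np.array([-d[1],d[0]])
    a=P[...,:2]@d; b=P[...,:2]@n
    m=(np.abs(b)<R-.006)&(np.abs(a)<.045)&(P[...,2]>.0)&(P[...,2]<.045)
    z=P[...,2][m]; h,e=np.histogram(z,np.arange(0,.046,.001)); zt=e[h.argmax()]+.0005
    m&=np.abs(P[...,2]-zt)<.003
    A=a[m];B=b[m]; out=[]
    for x in np.arange(-R+.008,R-.008,.003):
        k=np.abs(B-x)<.002
        if k.sum()>5:
            out.append(np.percentile(A[k],97)-np.sqrt(R*R-x*x))
    return zt,np.median(out),np.std(out)
E
python3 - <<'E'
from h import *
c=np.load("pics/w4.npz"); print(held(c,np.array([.5142,-.1717,.1297]),np.radians(-52.5),.030))
E
```

```text
(np.float64(0.0325), np.float64(-0.003505850009802469), np.float64(0.00033335837212647825))
```

```bash
python3 -m crank '{"steps": [[[-0.04,-0.16,-0.6],[0,0,0]],[[0,0,-1],[0,0,0]],[[0,0,-1],[0,0,0]],[[0,0,-0.6],[0,0,0]],[[0,0,-0.4],[0,0,0]],[[0,0,-0.3],[0,0,0]],[[0,0,-0.1],[0,0,0]],[[0,0,0],[0,0,0]],[[0,0,0],[0,0,0]]]}'
```

```text
time: 7.38
ee_pos: [0.5138, -0.1768, 0.0304]
eef_rot: [0.896, -0.444, 0.001, -0.0]
ft_force: [0.2, 0.2, -1.4]
width: 0.0595
grip_force: 15.0
```

```bash
python3 -m crank '{"steps": [[[0,0.02,-0.08],[0,0,0]],[[0,0,-0.03],[0,0,0]],[[0,0,0],[0,0,0]],[[0,0,0],[0,0,0]]]}'
```

```text
time: 7.72
ee_pos: [0.5133, -0.1763, 0.0271]
eef_rot: [0.896, -0.444, 0.0, 0.0]
ft_force: [0.3, -0.0, -1.9]
width: 0.0598
grip_force: 15.0
```

Next I open the gripper, rise and look from above.

```bash
python3 -m crank '{"steps": [[[0,0,-0.02],[0,0,0]],[[0,0,0],[0,0,0]],[[0,0,0],[0,0,0]],[[0,0,0],[0,0,0]],[[0,0,0],[0,0,0]],[[0,0,0],[0,0,0]]]}' 87 15
python3 -m crank '{"steps": [[[0,0,0.4],[0,0,0]],[[0,0,1],[0,0,0]],[[0,0,1],[0,0,0]],[[0,0,1],[0,0,0]],[[0,0,1],[0,0,0]],[[-0.4,0.5,0.6],[0,0,0]],[[-0.5,0.7,0],[0,0,0]],[[-0.5,0.7,0],[0,0,0]],[[-0.5,0.7,0],[0,0,0]],[[0,0,0],[0,0,0]]]}'
cat >> h.py <<'E'
def face(c,xy,zt,R):
    P=cloud(c); m=(np.abs(P[...,2]-zt)<.006)&(np.hypot(P[...,0]-xy[0],P[...,1]-xy[1])<R+.008)
    q=P[m]; z0=np.median(q[:,2]); k=np.abs(q[:,2]-z0)<.004; q=q[k]
    c_,r_=cv2.minEnclosingCircle((q[:,:2]*1000).astype(np.float32)); return q.mean(0).round(4),np.round(c_,1),round(r_,1),len(q)
E
python3 - <<'E'
from h import *
c=cams.camera("wrist"); cv2.imwrite("pics/w5.png",c["pixels"]); np.savez("pics/w5.npz",**c)
print(face(c,(.512,-.174),.060,.03))
g=cv2.cvtColor(c["pixels"],cv2.COLOR_BGR2GRAY)
P=cloud(c); m=((g<70)&(np.abs(P[...,2]-.02)<.01)).astype(np.uint8)
k,l,st,ce=cv2.connectedComponentsWithStats(m)
for i in range(1,k):
    if st[i,4]>300: print(ce[i].round(1),st[i],at_z(c,*ce[i],.02).round(4))
E
```

```text
time: 8.22
ee_pos: [0.5132, -0.1763, 0.0264]
eef_rot: [0.896, -0.444, 0.0, 0.0]
ft_force: [-0.0, 0.7, -0.2]
width: 0.0852
grip_force: 0.0
time: 9.05
ee_pos: [0.4643, -0.108, 0.1522]
eef_rot: [0.897, -0.443, -0.0, 0.0]
ft_force: [0.9, 0.3, 0.3]
width: 0.087
grip_force: 0.0
(array([ 0.5129, -0.1767,  0.0593]), array([ 512.6, -176.4]), 28.7, 4579)
[258.9  16.5] [ 219    0   81   41 2477] [ 0.5487 -0.2222  0.02  ]
[251.  123.3] [221  93  74  42 437] [ 0.5023 -0.1505  0.02  ]
[258.5 206.7] [235 198  48  15 418] [ 0.45   -0.0931  0.02  ]
[145.8 227.3] [138 213  21  33 348] [ 0.5237 -0.0105  0.02  ]
[188.8 251.7] [176 236  36  24 416] [ 0.4763 -0.0144  0.02  ]
[247.5 305.5] [211 291  72  30 941] [ 0.3937 -0.0012  0.02  ]
```

View pics/w5.png

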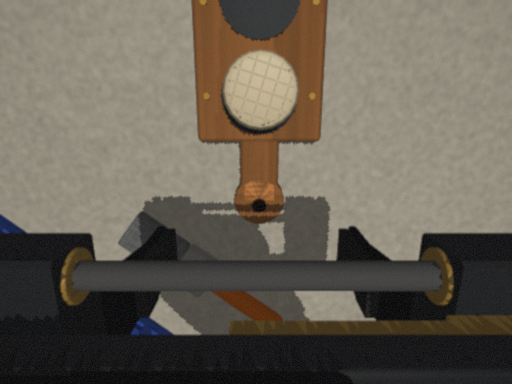

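Ivory is on disc 1, 2.6 mm off centre and upright. Straw next.

```bash
python3 -m crank '{"steps": [[[0.28,1,0],[0,0,0.65]],[[0.28,1,0],[0,0,0.65]],[[0.28,1,0],[0,0,0.65]],[[0.28,1,0],[0,0,0.65]],[[0.28,1,0],[0,0,0.65]],[[0.28,1,0],[0,0,0.65]],[[0.28,1,0],[0,0,0.65]],[[0.28,1,0],[0,0,0.65]],[[0.28,1,0],[0,0,0.65]],[[0.28,1,0],[0,0,0.65]]]}'
python3 -m crank '{"steps": [[[0.28,1,0],[0,0,0.65]],[[0.28,1,0],[0,0,0.65]],[[0.28,1,0],[0,0,0.65]],[[0.28,1,0],[0,0,0.65]],[[0.28,1,0],[0,0,0.65]],[[0.28,1,0],[0,0,0.7]],[[0,0,0],[0,0,0]],[[0,0,0],[0,0,0]]]}'
python3 - <<'E'
from h import *
c=cams.camera("wrist"); cv2.imwrite("pics/w6.png",c["pixels"]); np.savez("pics/w6.npz",**c)
print(face(c,(.577,.2915),.046,.029),face(c,(.482,.289),.042,.026),face(c,(.5112,.1795),.044,.0275),monitor.read_state()["joint_positions"].round(2))
E
```

```text
time: 9.93
ee_pos: [0.5367, 0.1393, 0.1518]
eef_rot: [0.985, -0.175, 0.0, -0.0]
ft_force: [0.2, 0.1, 0.7]
width: 0.0872
grip_force: 0.0
time: 10.6
ee_pos: [0.5779, 0.2898, 0.1511]
eef_rot: [1.0, -0.004, -0.0, -0.0]
ft_force: [-0.2, -0.5, -0.3]
width: 0.0871
grip_force: 0.0
(array([0.5788, 0.2922, 0.0451]), array([577.5, 292.3]), 27.6, 3033) (array([0.4718, 0.29  , 0.0412]), array([477.3, 290.2]), 23.9, 786) (array([0.5267, 0.1726, 0.0429]), array([523.4, 173.6]), 21.1, 623) [-0.03  0.52 -0.7   1.46  0.34  1.29 -2.33]
```

```bash
python3 -m crank '{"steps": [[[0,0.09,-0.8],[0,0,0]],[[0,0,-1],[0,0,0]],[[0,0,-1],[0,0,0]],[[0,0,-1],[0,0,0]],[[0,0,-0.7],[0,0,0]],[[0,0,-0.5],[0,0,0]],[[0,0,-0.3],[0,0,0]],[[0,0,-0.16],[0,0,0]],[[0,0,0],[0,0,0]],[[0,0,0],[0,0,0]]]}'
python3 -m crank '{"steps": [[[0,0,0],[0,0,0]],[[0,0,0],[0,0,0]],[[0,0,0],[0,0,0]],[[0,0,0],[0,0,0]],[[0,0,0],[0,0,0]],[[0,0,0],[0,0,0]]]}' 45 15
```

```text
time: 11.48
ee_pos: [0.5783, 0.2911, 0.0158]
eef_rot: [1.0, -0.004, 0.001, -0.0]
ft_force: [0.2, 0.1, 0.3]
width: 0.0873
grip_force: 0.0
time: 11.98
ee_pos: [0.5777, 0.2912, 0.015]
eef_rot: [1.0, -0.004, 0.0, -0.0]
ft_force: [-0.5, 0.9, 1.8]
width: 0.0575
grip_force: 15.0
```

```bash
python3 -m crank '{"steps": [[[0,0,0.4],[0,0,0]],[[0,0,0.8],[0,0,0]],[[0,0,1],[0,0,0]],[[0,0,1],[0,0,0]],[[0,0,1],[0,0,0]],[[0,0,0.8],[0,0,0]],[[-0.03,-1,0],[0,0,-0.5]],[[-0.03,-1,0],[0,0,-0.5]],[[-0.03,-1,0],[0,0,-0.5]],[[-0.03,-1,0],[0,0,-0.5]]]}'
python3 -m crank '{"steps": [[[-0.03,-1,0],[0,0,-0.5]],[[-0.03,-1,0],[0,0,-0.5]],[[-0.03,-1,0],[0,0,-0.5]],[[-0.03,-1,0],[0,0,-0.5]],[[-0.03,-1,0],[0,0,-0.5]],[[-0.03,-1,0],[0,0,-0.5]],[[-0.03,-1,0],[0,0,-0.5]],[[-0.03,-1,0],[0,0,-0.5]],[[-0.03,-1,0],[0,0,-0.5]],[[-0.03,-1,0],[0,0,-0.5]]]}'
python3 -m crank '{"steps": [[[-0.03,-1,0],[0,0,-0.5]],[[-0.03,-1,0],[0,0,-0.5]],[[-0.03,-1,0],[0,0,-0.5]],[[-0.03,-1,0],[0,0,-0.5]],[[-0.03,-1,0],[0,0,-0.5]],[[-0.03,-1,0],[0,0,-0.5]],[[-0.03,-1,0],[0,0,-0.5]],[[0,0,0],[0,0,0]],[[0,0,0],[0,0,0]],[[0,0,0],[0,0,0]]]}'
```

```text
time: 12.82
ee_pos: [0.5744, 0.19, 0.1405]
eef_rot: [0.996, -0.092, 0.0, 0.0]
ft_force: [0.5, -0.2, -1.4]
width: 0.0574
grip_force: 15.0
time: 13.65
ee_pos: [0.5669, -0.0601, 0.1405]
eef_rot: [0.952, -0.306, 0.0, 0.0]
ft_force: [1.1, -0.0, -0.7]
width: 0.0574
grip_force: 15.0
time: 14.48
ee_pos: [0.5621, -0.234, 0.1396]
eef_rot: [0.895, -0.446, -0.0, -0.0]
ft_force: [-0.1, 0.7, -1.4]
width: 0.0576
grip_force: 15.0
```

```bash
python3 -m crank '{"steps": [[[-0.1,-0.06,-0.7],[0,0,0]],[[0,0,-1],[0,0,0]],[[0,0,-1],[0,0,0]],[[0,0,-0.8],[0,0,0]],[[0,0,-0.5],[0,0,0]],[[0,0,-0.25],[0,0,0]],[[0,0,-0.13],[0,0,0]],[[0,0,0],[0,0,0]],[[0,0,0],[0,0,0]],[[0,0,0],[0,0,0]]]}'
```

```text
time: 15.32
ee_pos: [0.5602, -0.2357, 0.0316]
eef_rot: [0.895, -0.446, 0.001, -0.0]
ft_force: [-1.4, -0.3, -0.5]
width: 0.0575
grip_force: 15.0
```

```bash
python3 -m crank '{"steps": [[[-0.03,0,-0.1],[0,0,0]],[[0,0,-0.06],[0,0,0]],[[0,0,0],[0,0,0]],[[0,0,0],[0,0,0]]]}'
```

```text
time: 15.65
ee_pos: [0.5589, -0.2358, 0.0269]
eef_rot: [0.895, -0.446, 0.0, 0.0]
ft_force: [-1.2, -0.5, 5.5]
width: 0.0577
grip_force: 15.0
```

```bash
python3 -m crank '{"steps": [[[0,0,0],[0,0,0]],[[0,0,0],[0,0,0]],[[0,0,0],[0,0,0]],[[0,0,0],[0,0,0]],[[0,0,0],[0,0,0]],[[0,0,0.4],[0,0,0]],[[0,0,1],[0,0,0]],[[0,0,1],[0,0,0]],[[0,0,1],[0,0,0]],[[0,0,1],[0,0,0]]]}' 87 15
python3 -m crank '{"steps": [[[-0.11,0.98,0.6],[0,0,0.62]],[[-0.11,0.98,0],[0,0,0.62]],[[-0.11,0.98,0],[0,0,0.62]],[[-0.11,0.98,0],[0,0,0.62]],[[-0.11,0.98,0],[0,0,0.62]],[[-0.11,0.98,0],[0,0,0.62]],[[-0.11,0.98,0],[0,0,0.62]],[[-0.11,0.98,0],[0,0,0.62]],[[-0.11,0.98,0],[0,0,0.62]],[[-0.11,0.98,0],[0,0,0.62]]]}'
python3 -m crank '{"steps": [[[-0.11,0.98,0],[0,0,0.62]],[[-0.11,0.98,0],[0,0,0.62]],[[-0.11,0.98,0],[0,0,0.62]],[[-0.11,0.98,0],[0,0,0.62]],[[-0.11,0.98,0],[0,0,0.62]],[[-0.11,0.98,0],[0,0,0.62]],[[-0.11,0.98,0],[0,0,0.68]],[[0,0,0],[0,0,0]],[[0,0,0],[0,0,0]]]}'
python3 - <<'E'
from h import *
c=cams.camera("wrist"); np.savez("pics/w7.npz",**c)
print(face(c,(.5112,.1795),.044,.0275))
c=cams.camera("top"); np.savez("pics/top1.npz",**c)
print(face(c,(.512,-.174),.06,.03),face(c,(.5594,-.2355),.058,.029))
cv2.imwrite("pics/top1.png",cv2.resize(c["pixels"][120:270,120:420],None,fx=2.5,fy=2.5,interpolation=cv2.INTER_CUBIC))
E
```

```text
time: 16.48
ee_pos: [0.5586, -0.2354, 0.1383]
eef_rot: [0.895, -0.446, 0.0, -0.0]
ft_force: [0.8, -0.6, -0.8]
width: 0.0867
grip_force: 0.0
time: 17.32
ee_pos: [0.5307, 0.0119, 0.1513]
eef_rot: [0.982, -0.188, -0.0, 0.0]
ft_force: [0.5, -0.1, 0.3]
width: 0.0869
grip_force: 0.0
time: 18.07
ee_pos: [0.511, 0.1836, 0.1513]
eef_rot: [1.0, 0.003, -0.0, -0.0]
ft_force: [0.4, -0.8, -0.0]
width: 0.0869
grip_force: 0.0
(array([0.5126, 0.1795, 0.0431]), array([511.4, 179.4]), 26.4, 2694)
(array([ 0.5133, -0.1754,  0.0617]), array([ 514., -176.]), 28.4, 319) (array([ 0.559 , -0.2351,  0.0597]), array([ 559.3, -235.5]), 27.7, 294)
```

View pics/top1.png

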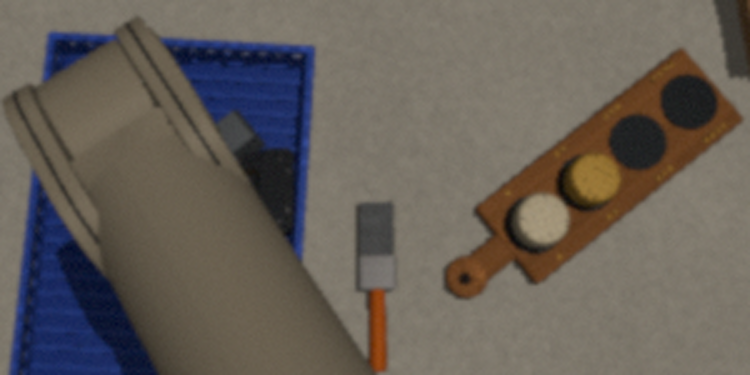

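Both are centred: ivory at (539,221), straw at (591,181). Orange next.

```bash
python3 -m crank '{"steps": [[[0.02,-0.16,-0.8],[0,0,0]],[[0,0,-1],[0,0,0]],[[0,0,-1],[0,0,0]],[[0,0,-1],[0,0,0]],[[0,0,-0.7],[0,0,0]],[[0,0,-0.5],[0,0,0]],[[0,0,-0.3],[0,0,0]],[[0,0,-0.18],[0,0,0]],[[0,0,0],[0,0,0]],[[0,0,0],[0,0,0]]]}'
python3 -m crank '{"steps": [[[0,0,0],[0,0,0]],[[0,0,0],[0,0,0]],[[0,0,0],[0,0,0]],[[0,0,0],[0,0,0]],[[0,0,0],[0,0,0]],[[0,0,0],[0,0,0]]]}' 42 15
```

```text
time: 19.0
ee_pos: [0.5129, 0.1771, 0.0151]
eef_rot: [1.0, 0.0, 0.001, -0.0]
ft_force: [1.3, -0.2, -0.0]
width: 0.087
grip_force: 0.0
time: 19.5
ee_pos: [0.5125, 0.1772, 0.0145]
eef_rot: [1.0, 0.0, 0.0, -0.0]
ft_force: [0.2, 1.0, 0.1]
width: 0.055
grip_force: 0.9
```

```bash
python3 -m crank '{"steps": [[[0,0,0],[0,0,0]],[[0,0,0],[0,0,0]],[[0,0,0.3],[0,0,0]],[[0,0,0.7],[0,0,0]],[[0,0,1],[0,0,0]],[[0,0,1],[0,0,0]],[[0,0,1],[0,0,0]],[[0,0,1],[0,0,0]],[[0.2,-1,0],[0,0,-0.55]],[[0.2,-1,0],[0,0,-0.55]]]}'
python3 -m crank '{"steps": [[[0.2,-1,0],[0,0,-0.55]],[[0.2,-1,0],[0,0,-0.55]],[[0.2,-1,0],[0,0,-0.55]],[[0.2,-1,0],[0,0,-0.55]],[[0.2,-1,0],[0,0,-0.55]],[[0.2,-1,0],[0,0,-0.55]],[[0.2,-1,0],[0,0,-0.55]],[[0.2,-1,0],[0,0,-0.55]],[[0.2,-1,0],[0,0,-0.55]],[[0.2,-1,0],[0,0,-0.55]]]}'
python3 -m crank '{"steps": [[[0.2,-1,0],[0,0,-0.55]],[[0.2,-1,0],[0,0,-0.55]],[[0.2,-1,0],[0,0,-0.55]],[[0.2,-1,0],[0,0,-0.55]],[[0.2,-1,0],[0,0,-0.55]],[[0.2,-1,0],[0,0,-0.55]],[[0.2,-1,0],[0,0,-0.6]],[[0,0,0],[0,0,0]],[[0,0,0],[0,0,0]],[[0,0,0],[0,0,0]]]}'
```

```text
time: 20.33
ee_pos: [0.5229, 0.1281, 0.1415]
eef_rot: [0.999, -0.047, 0.002, -0.0]
ft_force: [1.7, -1.4, -2.4]
width: 0.0547
grip_force: 15.0
time: 21.17
ee_pos: [0.5727, -0.1254, 0.1393]
eef_rot: [0.958, -0.286, -0.0, 0.0]
ft_force: [0.3, 0.1, -1.6]
width: 0.0543
grip_force: 15.0
time: 22.0
ee_pos: [0.6074, -0.298, 0.1388]
eef_rot: [0.897, -0.442, -0.0, -0.0]
ft_force: [0.9, -0.3, -0.5]
width: 0.0547
grip_force: 15.0
```

```bash
python3 -m crank '{"steps": [[[0,0.02,-0.7],[0,0,0]],[[0,0,-1],[0,0,0]],[[0,0,-1],[0,0,0]],[[0,0,-0.8],[0,0,0]],[[0,0,-0.5],[0,0,0]],[[0,0,-0.25],[0,0,0]],[[0,0,-0.12],[0,0,0]],[[0,0,0],[0,0,0]],[[0,0,0],[0,0,0]],[[0,0,0],[0,0,0]]]}'
python3 -m crank '{"steps": [[[0,0,-0.07],[0,0,0]],[[0,0,-0.04],[0,0,0]],[[0,0,0],[0,0,0]],[[0,0,0],[0,0,0]]]}'
```

```text
time: 22.83
ee_pos: [0.6082, -0.2978, 0.0315]
eef_rot: [0.897, -0.442, 0.001, 0.0]
ft_force: [-0.1, -0.5, -0.4]
width: 0.0543
grip_force: 15.0
time: 23.17
ee_pos: [0.6074, -0.2975, 0.0274]
eef_rot: [0.897, -0.442, -0.0, 0.0]
ft_force: [-0.5, -0.5, -1.1]
width: 0.0547
grip_force: 15.0
```

```bash
python3 -m crank '{"steps": [[[0,0,-0.03],[0,0,0]],[[0,0,0],[0,0,0]],[[0,0,0],[0,0,0]]]}'
python3 -m crank '{"steps": [[[0,0,0],[0,0,0]],[[0,0,0],[0,0,0]],[[0,0,0],[0,0,0]],[[0,0,0],[0,0,0]],[[0,0,0],[0,0,0]],[[0,0,0.4],[0,0,0]],[[0,0,1],[0,0,0]],[[0,0,1],[0,0,0]],[[0,0,1],[0,0,0]],[[0,0,1],[0,0,0]]]}' 87 15
python3 -m crank '{"steps": [[[-0.21,0.98,0.6],[0,0,0.44]],[[-0.21,0.98,0],[0,0,0.44]],[[-0.21,0.98,0],[0,0,0.44]],[[-0.21,0.98,0],[0,0,0.44]],[[-0.21,0.98,0],[0,0,0.44]],[[-0.21,0.98,0],[0,0,0.44]],[[-0.21,0.98,0],[0,0,0.44]],[[-0.21,0.98,0],[0,0,0.44]],[[-0.21,0.98,0],[0,0,0.44]],[[-0.21,0.98,0],[0,0,0.44]]]}'
python3 -m crank '{"steps": [[[-0.21,0.98,0],[0,0,0.44]],[[-0.21,0.98,0],[0,0,0.44]],[[-0.21,0.98,0],[0,0,0.44]],[[-0.21,0.98,0],[0,0,0.44]],[[-0.21,0.98,0],[0,0,0.44]],[[-0.21,0.98,0],[0,0,0.44]],[[-0.21,0.98,0],[0,0,0.44]],[[-0.21,0.98,0],[0,0,0.44]],[[-0.21,0.98,0],[0,0,0.44]],[[-0.21,0.98,0],[0,0,0.44]]]}'
python3 -m crank '{"steps": [[[-0.21,0.98,0],[0,0,0.44]],[[-0.21,0.98,0],[0,0,0.44]],[[-0.21,0.98,0],[0,0,0.44]],[[-0.19,0.96,0],[0,0,0.4]],[[0,0,0],[0,0,0]],[[0,0,0],[0,0,0]]]}'
python3 - <<'E'
from h import *
c=cams.camera("wrist"); cv2.imwrite("pics/w8.png",c["pixels"]); np.savez("pics/w8.npz",**c)
print(face(c,(.4815,.2895),.042,.026),monitor.read_state()["joint_positions"].round(2))
c=cams.camera("top"); print(face(c,(.6068,-.2975),.056,.0275))
E
```

```text
time: 23.42
ee_pos: [0.6075, -0.2975, 0.0266]
eef_rot: [0.897, -0.442, 0.0, 0.0]
ft_force: [0.1, 0.0, -1.5]
width: 0.055
grip_force: 15.0
time: 24.25
ee_pos: [0.6074, -0.2974, 0.1387]
eef_rot: [0.897, -0.442, 0.0, -0.0]
ft_force: [0.4, -0.4, 1.1]
width: 0.0868
grip_force: 0.0
time: 25.08
ee_pos: [0.5546, -0.051, 0.1522]
eef_rot: [0.965, -0.262, 0.0, 0.0]
ft_force: [1.3, 0.0, 0.2]
width: 0.087
grip_force: 0.0
time: 25.92
ee_pos: [0.5015, 0.1948, 0.1517]
eef_rot: [0.997, -0.072, 0.0, 0.0]
ft_force: [0.8, -0.5, -0.6]
width: 0.0866
grip_force: 0.0
time: 26.42
ee_pos: [0.4805, 0.2924, 0.1515]
eef_rot: [1.0, 0.003, -0.0, -0.0]
ft_force: [0.4, -0.5, -0.9]
width: 0.0868
grip_force: 0.0
(array([0.4827, 0.29  , 0.0411]), array([481.5, 289.7]), 25.0, 2394) [ 0.03  0.35 -0.79  1.69  0.26  1.21 -2.38]
(array([ 0.6064, -0.2955,  0.0579]), array([ 607. , -295.5]), 26.1, 253)
```

View pics/w8.png

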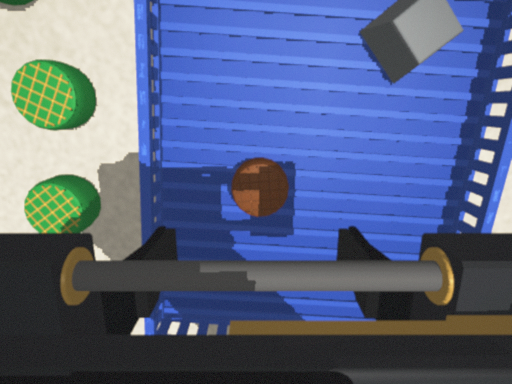

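Brown at (259,187), with about 25 mm between the left finger and the wall. Descending.

```bash
python3 -m crank '{"steps": [[[0.03,-0.1,-0.8],[0,0,0]],[[0,0,-1],[0,0,0]],[[0,0,-1],[0,0,0]],[[0,0,-1],[0,0,0]],[[0,0,-0.7],[0,0,0]],[[0,0,-0.5],[0,0,0]],[[0,0,-0.3],[0,0,0]],[[0,0,-0.2],[0,0,0]],[[0,0,0],[0,0,0]],[[0,0,0],[0,0,0]]]}'
python3 -m crank '{"steps": [[[0,0,0],[0,0,0]],[[0,0,0],[0,0,0]],[[0,0,0],[0,0,0]],[[0,0,0],[0,0,0]],[[0,0,0],[0,0,0]],[[0,0,0],[0,0,0]],[[0,0,0],[0,0,0]],[[0,0,0],[0,0,0]]]}' 40 15
```

```text
time: 27.35
ee_pos: [0.4832, 0.2877, 0.0148]
eef_rot: [1.0, 0.001, 0.0, -0.0]
ft_force: [-1.2, 0.2, 0.5]
width: 0.0872
grip_force: 0.0
time: 28.02
ee_pos: [0.4827, 0.2876, 0.0142]
eef_rot: [1.0, 0.001, 0.0, -0.0]
ft_force: [-0.1, -0.4, 1.1]
width: 0.0514
grip_force: 15.0
```

```bash
python3 -m crank '{"steps": [[[0,0,0.3],[0,0,0]],[[0,0,0.7],[0,0,0]],[[0,0,1],[0,0,0]],[[0,0,1],[0,0,0]],[[0,0,1],[0,0,0]],[[0,0,1],[0,0,0]],[[0.26,-1,0],[0,0,-0.4]],[[0.26,-1,0],[0,0,-0.4]],[[0.26,-1,0],[0,0,-0.4]],[[0.26,-1,0],[0,0,-0.4]]]}'
python3 -m crank '{"steps": [[[0.26,-1,0],[0,0,-0.4]],[[0.26,-1,0],[0,0,-0.4]],[[0.26,-1,0],[0,0,-0.4]],[[0.26,-1,0],[0,0,-0.4]],[[0.26,-1,0],[0,0,-0.4]],[[0.26,-1,0],[0,0,-0.4]],[[0.26,-1,0],[0,0,-0.4]],[[0.26,-1,0],[0,0,-0.4]],[[0.26,-1,0],[0,0,-0.4]],[[0.26,-1,0],[0,0,-0.4]]]}'
python3 -m crank '{"steps": [[[0.26,-1,0],[0,0,-0.4]],[[0.26,-1,0],[0,0,-0.4]],[[0.26,-1,0],[0,0,-0.4]],[[0.26,-1,0],[0,0,-0.4]],[[0.26,-1,0],[0,0,-0.4]],[[0.26,-1,0],[0,0,-0.4]],[[0.26,-1,0],[0,0,-0.4]],[[0.26,-1,0],[0,0,-0.4]],[[0.26,-1,0],[0,0,-0.4]],[[0.26,-1,0],[0,0,-0.4]]]}'
python3 -m crank '{"steps": [[[0.26,-1,0],[0,0,-0.4]],[[0.2,-0.9,0],[0,0,-0.4]],[[0,0,0],[0,0,0]],[[0,0,0],[0,0,0]],[[0,0,0],[0,0,0]]]}'
```

```text
time: 28.85
ee_pos: [0.5087, 0.1864, 0.1397]
eef_rot: [0.998, -0.069, 0.0, 0.0]
ft_force: [-0.8, 0.6, -1.2]
width: 0.0517
grip_force: 15.0
time: 29.68
ee_pos: [0.574, -0.0645, 0.1393]
eef_rot: [0.97, -0.242, 0.0, 0.0]
ft_force: [1.0, -0.1, -0.5]
width: 0.0518
grip_force: 15.0
time: 30.52
ee_pos: [0.6386, -0.3151, 0.1387]
eef_rot: [0.913, -0.407, -0.0, 0.0]
ft_force: [1.3, -0.2, -0.9]
width: 0.0516
grip_force: 15.0
time: 30.93
ee_pos: [0.6501, -0.3599, 0.1385]
eef_rot: [0.899, -0.437, -0.0, -0.0]
ft_force: [0.6, 0.5, 0.2]
width: 0.0516
grip_force: 15.0
```

```bash
python3 -m crank '{"steps": [[[0.18,0.02,-0.7],[0,0,0]],[[0,0,-1],[0,0,0]],[[0,0,-1],[0,0,0]],[[0,0,-0.8],[0,0,0]],[[0,0,-0.5],[0,0,0]],[[0,0,-0.25],[0,0,0]],[[0,0,-0.12],[0,0,0]],[[0,0,0],[0,0,0]],[[0,0,0],[0,0,0]],[[0,0,0],[0,0,0]]]}'
python3 -m crank '{"steps": [[[0,0,-0.07],[0,0,0]],[[0,0,-0.04],[0,0,0]],[[0,0,-0.03],[0,0,0]],[[0,0,0],[0,0,0]],[[0,0,0],[0,0,0]]]}'
```

```text
time: 31.77
ee_pos: [0.6555, -0.3598, 0.0314]
eef_rot: [0.899, -0.437, 0.001, 0.0]
ft_force: [-0.3, -0.1, -0.5]
width: 0.0513
grip_force: 15.0
time: 32.18
ee_pos: [0.6546, -0.3595, 0.0263]
eef_rot: [0.899, -0.437, -0.0, 0.0]
ft_force: [-0.0, 0.4, -1.6]
width: 0.0513
grip_force: 15.0
```

```bash
python3 -m crank '{"steps": [[[0,0,0],[0,0,0]],[[0,0,0],[0,0,0]],[[0,0,0],[0,0,0]],[[0,0,0],[0,0,0]],[[0,0,0],[0,0,0]],[[0,0,0.4],[0,0,0]],[[0,0,1],[0,0,0]],[[0,0,1],[0,0,0]],[[0,0,1],[0,0,0]],[[0,0,1],[0,0,0]]]}' 87 15
python3 -m crank '{"steps": [[[-1,0.5,0.6],[0,0,0]],[[-1,0.5,0.6],[0,0,0]],[[-1,0.5,0],[0,0,0]],[[-1,0.5,0],[0,0,0]],[[-1,0.5,0],[0,0,0]],[[-1,0.5,0],[0,0,0]],[[0,0,0],[0,0,0]],[[0,0,0],[0,0,0]]]}'
python3 - <<'E'
from h import *
c=cams.camera("top")
for n,xy,h,R in(("iv",(.512,-.174),.06,.03),("st",(.5594,-.2355),.058,.029),("or",(.6068,-.2975),.056,.0275),("br",(.6545,-.3595),.054,.026)): print(n,xy,face(c,xy,h,R))
cv2.imwrite("pics/top2.png",cv2.resize(c["pixels"][120:270,120:420],None,fx=2.5,fy=2.5,interpolation=cv2.INTER_CUBIC))
E
```

```text
time: 33.02
ee_pos: [0.6547, -0.3595, 0.1385]
eef_rot: [0.899, -0.437, 0.0, 0.0]
ft_force: [0.5, 0.6, -0.2]
width: 0.0869
grip_force: 0.0
time: 33.68
ee_pos: [0.5039, -0.2844, 0.1677]
eef_rot: [0.899, -0.438, 0.001, 0.001]
ft_force: [0.6, 0.4, -0.1]
width: 0.0868
grip_force: 0.0
iv (0.512, -0.174) (array([ 0.5132, -0.1752,  0.0615]), array([ 513.7, -175.7]), 28.9, 330)
st (0.5594, -0.2355) (array([ 0.5592, -0.2349,  0.0596]), array([ 560., -235.]), 28.2, 299)
or (0.6068, -0.2975) (array([ 0.6233, -0.2819,  0.056 ]), array([ 621.1, -283.9]), 17.1, 31)
br (0.6545, -0.3595) (array([ 0.6587, -0.3626,  0.0556]), array([ 654.9, -357.9]), 25.0, 144)
```

View pics/top2.png

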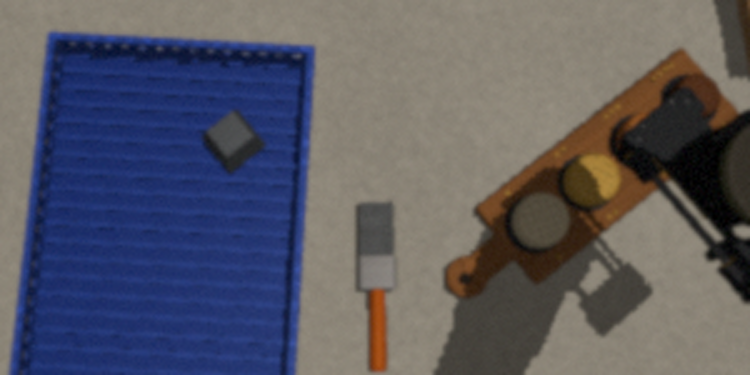

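Ivory and straw are in place; the gripper covers orange and brown from above. The scene camera should show the whole row.

Run:
```python
from h import *
c=cams.camera("scene")
for n,xy,h,R in(("iv",(.512,-.174),.06,.03),("st",(.5594,-.2355),.058,.029),("or",(.6068,-.2975),.056,.0275),("br",(.6545,-.3595),.054,.026)): print(n,xy,face(c,xy,h,R))
cv2.imwrite("pics/s2.png",cv2.resize(c["pixels"][120:210,120:280],None,fx=4,fy=4,interpolation=cv2.INTER_CUBIC))
```

```text
iv (0.512, -0.174) (array([ 0.5181, -0.1727,  0.0574]), array([ 516.4, -172. ]), 30.6, 133)
st (0.5594, -0.2355) (array([ 0.5619, -0.2322,  0.0557]), array([ 560.7, -231.6]), 28.7, 119)
or (0.6068, -0.2975) (array([ 0.6112, -0.2928,  0.0537]), array([ 612.1, -293.1]), 27.3, 109)
br (0.6545, -0.3595) (array([ 0.6578, -0.3543,  0.0515]), array([ 657.2, -355.7]), 26.7, 96)
```

View pics/s2.png

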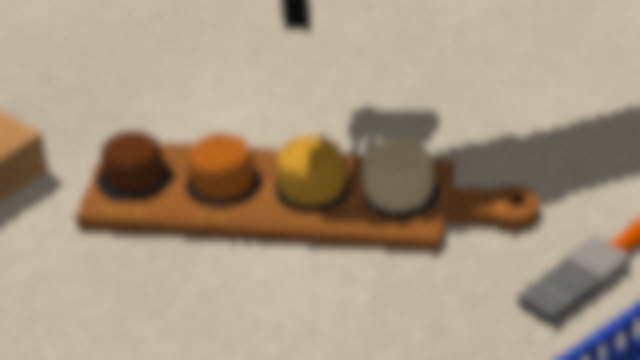

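All four stand upright on their discs in order: ivory (398,178), straw (311,172), orange (222,168), brown (133,163). Handing in.

```bash
python3 -c "
from bench import ticket
print(ticket.close_job())"
```

```text
the job is handed in; nothing more can be done
None
```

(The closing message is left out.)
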